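# Mist the pickling crock and leave it under its inner lid

## Robot

A 6-joint arm with a two-finger parallel gripper is mounted at the origin on the work surface. World frame = base frame: x ahead of the robot, y to its left, z up, the work surface at z = 0. Lengths are in m, angles in rad, forces in N, time in s.
With the tool pointing down it reaches from about 0.375 to 0.9 m from the base axis. Payload 3.1 kg.
Tool frame: the origin (TCP) lies between the finger pads; the fingertips stand manip.finger_overhang ahead of it and the grasp point (between the pads) lies 5 mm behind it (manip.finger_overhang is the distance from the TCP to the fingertips, in m); z points along the fingers, y is the line along which they close (so a half turn about z gives the same grasp; the last joint's range is limited). The gripper opens to 85 mm and grips with 20 to 120 N. Pads are 22 mm wide; open, the fingers measure 114 mm over their backs; the gripper's body (76 mm by 85 mm) begins 54 mm behind the grasp point. The pads swing forward as they close: fully open they stand 13 mm farther back than shut.
Start: joints at [-1.395, 0.527, 1.433, -0, 1.181, -0.178], TCP at [0.217, -0.586, 0.245] pointing down, gripper open.
Joint ranges: [-3.08, 3.08], [-0.75, 2.2], [0.22, 2.44], [-1.43, 4.57], [0, 2.65], [-2.85, 2.85]. Speed limits (rad/s): [2.79, 2.79, 3.14, 3.14, 3.14, 3.14].

## Interface

Orientations are given as a unit quaternion [x, y, z, w].
In Python, from station import manip gives the robot as it stands.
- The arm moves only by the tool drive_tool, never from a script. Its argument "plan" is a list of rows, each a list of 7 numbers: the shift along the tool's x, y, z in m, then the turn, a rotation vector about the tool's x, y, z in degrees, then the opening, from -1 (shut) to 1 (fully open). In form: [[x, y, z, wx, wy, wz, gripper], ...]. A call has 1 to 10 rows; each row shifts and turns the commanded pose from where the row before left it, along the tool's axes as they then stand; what a row does not reach is not made up. A row lasts 1/10 s, in which the tool goes at most 50 mm and 8.59 degrees, less where a joint would pass 70% of its speed; a pose out of reach is approached as far as the arm can. A call is refused whole if a number of a shift passes 0.05 or a number of a turn 8.59, either way. A call with a gripper value outside its range is refused whole. The fingers move at their own pace and stop on an object; "newtons" is the grip in N (left out, the last holds). Time passes only in rows, so rows that do not move let the fingers close. It gives the time, the measured TCP pose, the force, the opening and the grip force at its end, in the units of the state.
- manip.sense(): the state, without advancing time (a new reading comes with each control period).
- manip.snapshot(name): name is "scene" or "top" or "wrist"; returns a dict with "image" (480x640x3 uint8, red, green, blue), "z_map" (480x640 float32, m along the optical axis (not along the pixel's ray), 0 where there is no reading), "fov_y" (degrees; the focal length in pixels is half the picture's height over the tangent of half this angle, whatever the lens; pixels are square), "cx", "cy" (the principal point, pixels), "extrinsics" (4x4, takes a point from camera to world coordinates); the wrist camera has in their place "mount" (4x4, takes a point from camera to tool coordinates, whose origin is the TCP and whose axes are the flange's). Camera axes: x right, y up, looking along -z (the intrinsics and any distortion apply to the point x, -y, -z); pixel columns grow to the right and rows downward; lengths in m; the calibration is good to about 2 mm. The wrist camera is an equidistant fisheye: a pixel r from the principal point sees the ray r / f radians off the axis. A picture is of the moment at which its call begins: read the wrist's pose just before it.
- manip.sign_off(): hands the job in; it is judged then, once.
The state is a dict: "t": time; "q": joint angles; "qd": joint speeds; "tau": joint torques, N m; "tcp_pos": TCP position; "tool_rot": TCP orientation; "force": force on the tool from outside, world axes, zero at the start; "ft_torque": the same for the moment, N m; "finger_gap": opening from 0.0 (shut) to 1.0 (fully open); "gripper_force": force on a finger pad.
Only numpy, scipy, OpenCV 4.12 (cv2) and the standard library are available. Lean on these libraries where they do the work, as an engineer would, in place of code of your own. Each camera call takes 0.05 s, during which the arm holds its last target. There are 200 camera calls.

## Task

Give the open pickling crock a short spray by pressing the mister's nozzle cap right down and letting it come back up; then pick up the nested pair of lids by the slim wooden stem, lower the pair gently onto the crock until the inner lid is fully home in the mouth, and let go of the stem. Next take the outer lid alone by its collar and lift it straight up and clear above the stem, leaving the inner lid sitting undisturbed on the crock, and leave the things standing around in place. The program finishes while still holding the outer lid level in the air directly above the crock, free of everything else.

Things in the scene. Friction and masses are not known exactly. Their poses are not given: they have to be found in the camera images.
- crock: Round open terracotta crock, fixed to the counter: 100 mm tall, 104 mm across at the belly and 100 mm across at the rim, two thin white bands, wall 7 mm, so the mouth is 86 mm wide. Origin: centre of its underside, z up. The mister stands 130 to 145 mm from the crock's axis towards the crock's own +x.
- crock_rim (a point): Centre of the crock's mouth, level with the rim, 100 mm above the counter.
- inner_lid: White ceramic inner lid, loose, 0.2-0.33 kg. Origin: centre of its underside, z up the stem. From there up: plug 79 mm across (foot tapers to 68), 0-14 mm; flange 98 mm across, 14-22 mm; round wooden stem 16 mm across, 22-93 mm. Starts on a fixed 12 mm thick wooden board, under the outer lid. Home on the crock, the flange rests on the rim: origin 86 mm above the crock's.
- stem_top (a point): Top end of the inner lid's wooden stem, on the axis, 93 mm above inner_lid's origin. The stem stands 36 mm proud of the outer lid's collar; gripped there and lifted it carries both lids, the outer resting on the inner's flange.
- outer_lid: Terracotta outer lid, loose, 0.16-0.26 kg: ring-shaped cover 114 mm across. Origin: on its axis, underside of the cover plate, z up; nested it lies 22 mm above inner_lid's origin, up to 4 mm off-centre. Plate 0-5 mm, collar 5-35 mm, edge skirt down to -12 mm (106 mm inside). Not joined to the inner lid: the stem passes through the collar with 7 mm to spare all round.
- collar_top (a point): Centre of the top edge of the outer lid's round collar (44 mm across outside, 30 mm bore), 35 mm above outer_lid's origin. Gripped by the collar the outer lid comes off upward alone; raised 105 mm from its nested place its whole skirt is about 20 mm above the stem's top.
- mister: Pump mister, fixed to the counter: amber glass bottle 58 mm across on a wooden foot 84 mm across, with a white neck and a sprung white nozzle cap on top; total height 158 mm. Origin: centre of its underside, z up; its spout points along its -x, towards the crock.
- mister_cap (a joint): Nozzle cap's travel in m: 0 up, grows as it is pressed, 0.008 fully down. The spring needs about 2.4 N to start and 5.6 N to hold fully down, and it pushes the cap back up when let go.
- cap_top (a point): Centre of the nozzle cap's top face (a disc 26 mm across), 158 mm above the counter when up; moves with the cap.
- salt_cup: Loose bystander: small white open cup, 60 mm across, 55 mm tall. Origin: centre of underside.
- pepper_mill: Loose bystander: dark wooden pepper mill, 54 mm across, 142 mm tall. Origin: centre of underside.
- spice_jar: Loose bystander: glass jar with a steel cap, 70 mm across, 100 mm tall. Origin: centre of underside.
- mug: Loose bystander: terracotta mug with a handle at its +y, 76 mm across, 90 mm tall. Origin: centre of underside.
Mind the look-alikes: they are no part of the job. What is shaped like the crock but blue is not meant.

How it is judged:
On the way, in this order (a step that is already met when the one before it is completed fails the run):
1. the mister's nozzle cap is pressed down at least 6 mm of its 8 mm (value of joint mister_cap above 0.006 m), for 0.05 s.
2. the nozzle cap is let back up (value of joint mister_cap below 0.0015 m), for 0.1 s.
3. both lids, still nested, sit on the crock with the inner lid fully home, and the stem is let go (horizontal distance between inner_lid and crock below 0.007 m and z of inner_lid in the frame of crock between 0.082 and 0.089 m and angle between inner_lid's own z axis and vertical below 0.05 rad and z of outer_lid in the frame of inner_lid below 0.026 m and angle between outer_lid's own z axis and vertical below 0.08 rad and contact force between the fingers and inner_lid below 0.1 N), for 0.2 s.
4. the outer lid alone is lifted clear above the stem, held by the fingers, with the inner lid still home (horizontal distance between inner_lid and crock below 0.007 m and z of inner_lid in the frame of crock between 0.082 and 0.089 m and angle between inner_lid's own z axis and vertical below 0.05 rad and z of outer_lid in the frame of inner_lid above 0.107 m and contact force between the fingers and outer_lid above 2 N), for 0.2 s.
At the end, for the whole second after the job is handed in: Inner lid home on the crock (7 mm of its axis, 3 mm of height, 0.05 rad of level), still, untouched; outer lid held still by the fingers, skirt above the stem (origin 107 mm or more over the inner lid's), within 40 mm of the crock's axis and 0.2 rad of level, touching nothing else; cap up (all of step 4 and horizontal distance between outer_lid and crock below 0.04 m and angle between outer_lid's own z axis and vertical below 0.2 rad and linear speed of outer_lid below 0.03 m/s and linear speed of inner_lid below 0.02 m/s and contact force between each of outer_lid, the arm, the fingers and inner_lid below 0.1 N and contact force between outer_lid and crock below 0.1 N and value of joint mister_cap below 0.0015 m); the arm keeps its last pose, push and grip.
It fails at once if the outer lid parts from the inner lid (by more than 10 mm) while the inner lid is not fully home on the crock, or the inner lid is disturbed while the outer lid is off (z of outer_lid in the frame of inner_lid above 0.032 m and not (horizontal distance between inner_lid and crock below 0.008 m and z of inner_lid in the frame of crock below 0.091 m and angle between inner_lid's own z axis and vertical below 0.07 rad)).
It fails at once if the lids are dropped onto the crock (the inner lid moves faster than 0.4 m/s within 20 mm above its seat) (horizontal distance between inner_lid and crock below 0.03 m and z of inner_lid in the frame of crock below 0.106 m and linear speed of inner_lid above 0.4 m/s).
It fails at once if a bystander (salt cup, pepper mill, spice jar or mug) is pushed more than 30 mm or tipped (distance of any of salt_cup, pepper_mill, spice_jar, mug from where it was at the start of the episode above 0.03 m or angle between any of salt_cup, pepper_mill, spice_jar, mug's own z axis and vertical above 0.5 rad).
It also fails if it takes over 64 s, if anything falls off the work surface, if the arm or the gripper's body presses on something with over 40 N, if the wrist force passes 120 N, or if a joint passes its speed limit or range.

## Working session

There is one attempt and no reset: what is moved stays moved. The work goes in short steps, Python scripts to look and compute and a tool call to move; the robot and the scene stay as the last step left them, time stands still between calls to the robot, and variables do not carry over. Pictures are saved under pics/ and viewed, at most 10 in all, crops included, and the job is handed in when it is done.

Besides the shell and the picture viewer there is one more tool, called after "Call:" as name([rows], argument=value, ...), one row to a line, values as JSON. drive_tool: Moves the arm, as the interface text tells. Its arguments: {"type":"object","properties":{"plan":{"type":"array"},"newtons":{"type":"number"}},"required":["plan"]}

```bash
ls; mkdir -p pics; cat > h.py <<'E'
import numpy as np, cv2
from station import manip
def snap(n, save=None):
    s=manip.snapshot(n)
    if save: cv2.imwrite('pics/'+save, s['image'][:,:,::-1])
    return s
def f_of(s): return 240/np.tan(np.radians(s['fov_y']/2))
def cloud(s):
    f=f_of(s); v,u=np.mgrid[0:480,0:640]; z=s['z_map']
    P=np.stack([(u-s['cx'])/f*z,-(v-s['cy'])/f*z,-z],-1)
    E=s['extrinsics']; return P@E[:3,:3].T+E[:3,3]
E
python3 - <<'E'
from h import *
print(manip.sense(), manip.finger_overhang)
for n in('scene','top'):
    s=snap(n,n+'0.png'); np.savez(n+'0.npz',**s)
    print(n,{k:v for k,v in s.items() if k not in('image','z_map')})
E
```

```text
pics
{'t': 0.0, 'q': array([-1.39549735e+00,  5.28446602e-01,  1.43389826e+00, -2.67036695e-05,
        1.18139571e+00, -1.78494221e-01]), 'qd': array([ 0.00032552, -0.00011945,  0.00054661, -0.00037818, -0.00197064,
       -0.00019939]), 'tau': array([ 8.95195990e-04, -4.42347944e+01, -1.78021055e+01, -1.82599242e-04,
        8.29073426e-03,  1.19605642e-05]), 'tcp_pos': array([ 0.21643984, -0.58559787,  0.24434689]), 'tool_rot': array([ 9.84393092e-01,  1.75980358e-01, -1.06310257e-05, -1.07397944e-03]), 'force': array([ 0.33018107, -0.05235171, -0.33451512]), 'ft_torque': array([ 0.02334641, -0.03358121,  0.00891805]), 'gripper_force': 0.0, 'finger_gap': 1.0019623384068794} 0.014
scene {'fov_y': 46.51144855444984, 'cx': 317.7996474798525, 'cy': 239.06455974940562, 'extrinsics': array([[ 0.28895659, -0.68285853,  0.67097564,  1.45340793],
       [ 0.9573101 ,  0.21184091, -0.19667434, -0.25170804],
       [-0.00783934,  0.69916211,  0.7149202 ,  1.05233087],
       [ 0.        ,  0.        ,  0.        ,  1.        ]])}
top {'fov_y': 42.684684951201525, 'cx': 316.37936761749154, 'cy': 245.42500242132775, 'extrinsics': array([[ 0.02580619,  0.99428247, -0.10361664,  0.38696194],
       [-0.99960267,  0.02684111,  0.00860586,  0.02369151],
       [ 0.01133784,  0.10335339,  0.99458008,  1.77162455],
       [ 0.        ,  0.        ,  0.        ,  1.        ]])}
```

View pics/scene0.png

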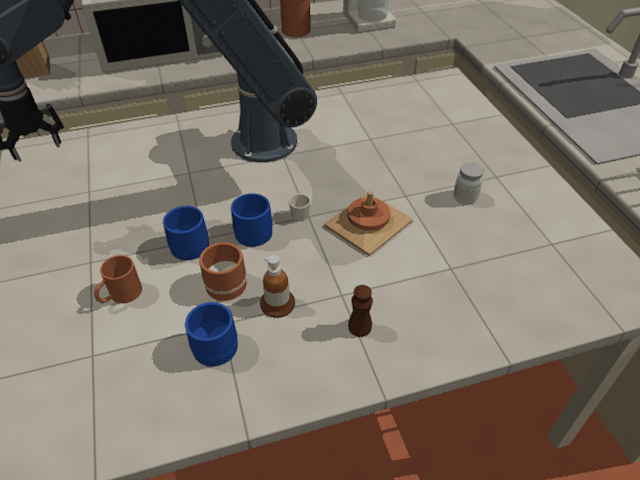

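View pics/top0.png

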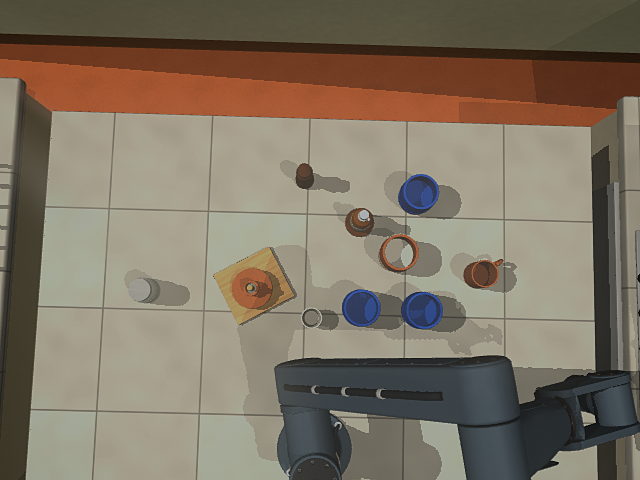

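The scene view shows the terracotta crock at (223,270), the mister with its white cap at (274,263) and the nested lids on the board at (369,210). In the top view they are at (400,253), (363,215) and (252,287). Three blue crocks are decoys.

```bash
cat >> h.py <<'E'
def circ(p):
    from scipy.optimize import least_squares
    c=p.mean(0); r=least_squares(lambda a:np.hypot(*(p-a[:2]).T)-a[2],[*c,.03],loss='soft_l1',f_scale=.002).x
    return r
E
python3 - <<'E'
from h import *
np.set_printoptions(precision=4,suppress=True)
for n in('scene','top'):
    s=dict(np.load(n+'0.npz')); P=cloud(s); h=cv2.cvtColor(s['image'],cv2.COLOR_RGB2HSV); H,S,V=[h[...,i].astype(int) for i in range(3)]
    red=((H<14)|(H>172))&(S>90)
    white=(S<60)&(V>120)
    px={'scene':dict(crock=(223,258),cap=(273,262),lid=(369,205),mill=(361,310),cup=(300,208),jar=(469,185),mug=(120,280),b1=(186,232),b2=(252,218),b3=(212,333)),
        'top':dict(crock=(400,253),cap=(363,215),lid=(252,287),mill=(304,176),cup=(312,318),jar=(143,290),mug=(482,274),b1=(422,310),b2=(361,308),b3=(419,194))}[n]
    vv,uu=np.mgrid[0:480,0:640]
    for k,(u,v) in px.items():
        w=(abs(uu-u)<32)&(abs(vv-v)<38)
        z=P[...,2]
        def top(m,lab,d=.006):
            m=m&w
            if m.sum()<5: print(n,k,lab,'none');return
            zt=np.percentile(z[m],97); q=m&(abs(z-zt)<d); p=P[q]; 
            print(n,k,lab,'n',q.sum(),'zt %.4f'%zt,'mid',(p.min(0)+p.max(0))[:2]/2,'circ',circ(p[:,:2]))
        if k=='crock': top(red&(z>.06)&(z<.115)&(np.hypot(uu-u,vv-v)<28),'rim',.004)
        elif k=='cap': top(white&(z>.13)&(z<.2)&(np.hypot(uu-u,vv-v)<15),'cap',.004)
        elif k=='lid':
            top(z>.09,'stem',.004); top((z>.055)&(z<.075),'collar',.005); top(red&(z>.025)&(z<.045),'plate',.005)
        else: top((z>.04)&(np.hypot(uu-u,vv-v)<25),'any')
E
```

```text
scene crock rim n 247 zt 0.1024 mid [ 0.5508 -0.2227] circ [ 0.5519 -0.2229  0.0464]
scene cap cap n 70 zt 0.1610 mid [ 0.6439 -0.1169] circ [ 0.6441 -0.1172  0.0087]
scene lid stem n 21 zt 1.0523 mid [ 1.4534 -0.2517] circ [ 1.466  -0.2643  0.0178]
scene lid collar n 44 zt 0.0736 mid [0.445  0.1838] circ [0.4438 0.1852 0.0178]
scene lid plate n 476 zt 0.0430 mid [0.4459 0.1841] circ [0.441  0.1862 0.0439]
scene mill any n 112 zt 0.1394 mid [0.7663 0.0462] circ [0.7659 0.046  0.0098]
scene cup any n 35 zt 0.0609 mid [0.3658 0.014 ] circ [0.3673 0.015  0.0275]
scene jar any n 234 zt 0.1027 mid [0.4303 0.4831] circ [0.4305 0.4829 0.0216]
scene mug any n 199 zt 0.0920 mid [ 0.4999 -0.4568] circ [ 0.5    -0.4572  0.0358]
scene b1 any n 219 zt 0.1016 mid [ 0.3979 -0.2898] circ [ 0.3968 -0.2901  0.0457]
scene b2 any n 257 zt 0.1020 mid [ 0.3976 -0.1214] circ [ 0.3985 -0.1209  0.0463]
scene b3 any n 232 zt 0.1017 mid [ 0.7439 -0.2758] circ [ 0.7234 -0.2776  0.0453]
top crock rim n 59 zt 0.1066 mid [ 0.5502 -0.2193] circ [ 0.549  -0.2191  0.0464]
top cap cap n 15 zt 0.1651 mid [ 0.6413 -0.1128] circ [ 0.6409 -0.1114  0.0087]
top lid stem n 22 zt 1.7716 mid [0.387  0.0237] circ [0.3996 0.0364 0.0179]
top lid collar n 50 zt 0.0746 mid [0.4411 0.1877] circ [0.4422 0.1865 0.0183]
top lid plate n 457 zt 0.0445 mid [0.4423 0.1877] circ [0.4419 0.1877 0.0434]
top mill any n 31 zt 0.1449 mid [0.7633 0.0511] circ [0.7611 0.0552 0.0103]
top cup any n 6 zt 1.7716 mid [0.387  0.0237] circ [0.3996 0.0364 0.0179]
top jar any n 156 zt 0.1084 mid [0.4282 0.4859] circ [0.4275 0.4848 0.0221]
top mug any n 53 zt 0.0970 mid [ 0.4971 -0.4538] circ [ 0.4975 -0.4535  0.0357]
top b1 any n 100 zt 0.1078 mid [ 0.3931 -0.2866] circ [ 0.393  -0.287   0.0462]
top b2 any n 108 zt 0.1063 mid [ 0.3954 -0.1185] circ [ 0.3955 -0.1186  0.0465]
top b3 any n 124 zt 0.1064 mid [ 0.7188 -0.2742] circ [ 0.7188 -0.2752  0.0465]
```

Call:
drive_tool([
  [0.04,-0.022,-0.03,0,0,0,-1],
  [0.04,-0.022,-0.03,0,0,0,-1],
  [0.04,-0.022,-0.015,0,0,0,-1],
  [0.04,-0.022,0,0,0,0,-1],
  [0.04,-0.022,0,0,0,0,-1],
  [0.04,-0.022,0,0,0,0,-1],
  [0.04,-0.022,0,0,0,0,-1],
  [0.04,-0.022,0,0,0,0,-1],
  [0.04,-0.022,0,0,0,0,-1],
  [0.04,-0.022,0,0,0,0,-1],
])

```text
t: 1.1
tcp_pos: [0.5113, -0.2454, 0.3149]
tool_rot: [0.984, 0.176, -0.0, -0.0]
force: [-0.6, -0.1, -0.1]
finger_gap: 0.003
gripper_force: 0.0
```

Call:
drive_tool([
  [0.04,-0.022,0,0,0,0,-1],
  [0.04,-0.022,0,0,0,0,-1],
  [0,0,0,0,0,0,-1],
  [0,0,0,0,0,0,-1],
])

```text
t: 1.5
tcp_pos: [0.5704, -0.1771, 0.3146]
tool_rot: [0.984, 0.177, -0.001, -0.0]
force: [-0.8, -0.4, 0.4]
finger_gap: -0.002
gripper_force: 0.0
```

```bash
cat >> h.py <<'E'
from scipy.spatial.transform import Rotation as R
def wcloud(save=None):
    st=manip.sense(); s=snap('wrist',save); f=f_of(s)
    T=np.eye(4); T[:3,:3]=R.from_quat(st['tool_rot']).as_matrix(); T[:3,3]=st['tcp_pos']
    E=T@s['mount']; v,u=np.mgrid[0:480,0:640]; a=u-s['cx']; b=v-s['cy']; r=np.hypot(a,b)+1e-9; th=r/f
    z=s['z_map']; t=np.tan(np.minimum(th,1.5))*z
    P=np.stack([a/r*t,-b/r*t,-z],-1)@E[:3,:3].T+E[:3,3]
    h=cv2.cvtColor(s['image'],cv2.COLOR_RGB2HSV).astype(int)
    return st,s,P,h[...,0],h[...,1],h[...,2]
def red(H,S): return ((H<14)|(H>172))&(S>90)
def delta(p):
    st=manip.sense(); return R.from_quat(st['tool_rot']).inv().apply(np.array(p)-st['tcp_pos'])
np.set_printoptions(precision=4,suppress=True)
E
python3 - <<'E'
from h import *
st,s,P,H,S,V=wcloud('w1.png')
print(st['tcp_pos'],st['tool_rot'],st['q'],s['fov_y'],s['mount'])
z=P[...,2]
for lab,m,d in (('crock',red(H,S)&(z>.09)&(z<.12)&(np.hypot(P[...,0]-.55,P[...,1]+.221)<.07),.004),('cap',(z>.14)&(z<.2)&(np.hypot(P[...,0]-.642,P[...,1]+.114)<.025),.004)):
    if m.sum()<6: print(lab,m.sum());continue
    zt=np.percentile(z[m],95);q=m&(abs(z-zt)<d);p=P[q];print(lab,q.sum(),zt,(p.min(0)+p.max(0))/2,circ(p[:,:2]))
E
```

```text
[ 0.5704 -0.1771  0.3146] [ 0.9842  0.1773 -0.0007 -0.0002] [-0.4876  0.42    1.4189 -0.0006  1.304   0.7268] 65.70646984690485 [[ 0.0013  0.9483  0.3173  0.0808]
 [ 1.     -0.0017  0.0008 -0.0002]
 [ 0.0013  0.3173 -0.9483 -0.1284]
 [ 0.      0.      0.      1.    ]]
crock 1939 0.10080229129397651 [ 0.5476 -0.2207  0.0994] [ 0.5478 -0.2206  0.0462]
cap 856 0.15883081492437912 [ 0.6396 -0.1148  0.1573] [ 0.6395 -0.1149  0.0088]
```

View pics/w1.png

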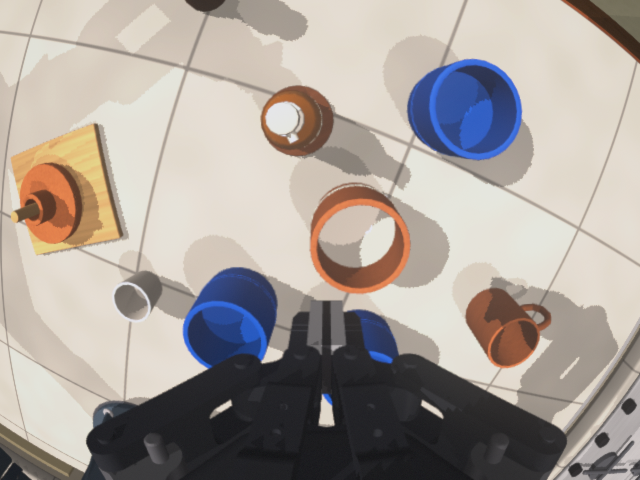

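The wrist view shows the cap at (283,118), the crock at (360,240) and the lids at the left (50,203). All agree with the fixed cameras to about 3 mm. Next I move over the cap.

Call:
drive_tool([
  [0.029,-0.0113,0.02,0,0,0,-1],
  [0.029,-0.0113,0.02,0,0,0,-1],
  [0.029,-0.0113,0.03,0,0,0,-1],
  [0,0,0.03,0,0,0,-1],
  [0,0,0.028,0,0,0,-1],
  [0,0,0,0,0,0,-1],
  [0,0,0,0,0,0,-1],
  [0,0,0,0,0,0,-1],
])

```text
t: 2.35
tcp_pos: [0.641, -0.1177, 0.1892]
tool_rot: [0.985, 0.175, 0.001, 0.001]
force: [-0.2, 0.3, 0.5]
finger_gap: -0.002
gripper_force: 0.0
```

Call:
drive_tool([
  [0,-0.002,0.008,0,0,0,-1],
  [0,0,0.006,0,0,0,-1],
  [0,0,0.004,0,0,0,-1],
  [0,0,0.003,0,0,0,-1],
  [0,0,0.003,0,0,0,-1],
  [0,0,0,0,0,0,-1],
  [0,0,0,0,0,0,-1],
])

```text
t: 3.05
tcp_pos: [0.6395, -0.1143, 0.1641]
tool_rot: [0.984, 0.176, 0.0, 0.0]
force: [-2.5, -0.3, 6.9]
finger_gap: -0.002
gripper_force: 3.2
```

Call:
drive_tool([
  [0,0,0.001,0,0,0,-1],
  [0,0,0,0,0,0,-1],
])

```text
t: 3.25
tcp_pos: [0.6395, -0.1144, 0.164]
tool_rot: [0.984, 0.176, 0.0, 0.0]
force: [-3.8, 0.7, 11.3]
finger_gap: -0.001
gripper_force: 5.2
```

Call:
drive_tool([
  [0,0,-0.015,0,0,0,-1],
  [0,0,-0.03,0,0,0,-1],
  [0,0,-0.04,0,0,0,-1],
  [-0.0145,-0.039,-0.02,0,0,0,-1],
  [-0.0145,-0.039,-0.02,0,0,0,-1],
  [-0.0145,-0.039,0,0,0,0,-1],
  [-0.0145,-0.039,0,0,0,0,-1],
  [-0.0145,-0.039,0,0,0,0,-1],
  [-0.0145,-0.039,0,0,0,0,-1],
  [-0.0145,-0.039,0,0,0,0,-1],
])

```text
t: 4.25
tcp_pos: [0.4484, 0.1078, 0.2875]
tool_rot: [0.984, 0.176, 0.0, -0.0]
force: [-0.1, 0.1, 0.3]
finger_gap: -0.0
gripper_force: 0.0
```

Call:
drive_tool([
  [-0.0145,-0.039,0,0,0,0,-1],
  [-0.0145,-0.039,0,0,0,0,1],
  [0,0,0,0,0,0,1],
  [0,0,0,0,0,0,1],
  [0,0,0,0,0,0,1],
])

```text
t: 4.75
tcp_pos: [0.3964, 0.1694, 0.2875]
tool_rot: [0.984, 0.176, 0.001, 0.0]
force: [0.3, 0.6, 0.1]
finger_gap: 0.679
gripper_force: 0.0
```

```bash
cat > lid.py <<'E'
from h import *
import sys
st,s,P,H,S,V=wcloud(sys.argv[1])
print(st['tcp_pos'],st['q'])
z=P[...,2]; c=np.array([float(sys.argv[2]),float(sys.argv[3])]); b=float(sys.argv[4]) # b: inner-lid underside z
d=np.hypot(P[...,0]-c[0],P[...,1]-c[1])
for lab,m in (('stem',(z>b+.088)&(z<b+.098)&(d<.03)),('stemside',(z>b+.065)&(z<b+.085)&(d<.03)),('collar',red(H,S)&(z>b+.054)&(z<b+.0605)&(d<.035)),('plate',red(H,S)&(z>b+.023)&(z<b+.031)&(d<.07)),('rim',red(H,S)&(abs(z-.1)<.004)&(abs(d-.047)<.012))):
    if m.sum()<6: print(lab,m.sum());continue
    p=P[m];print(lab,m.sum(),'z95 %.4f'%np.percentile(p[:,2],95),'mid',(p.min(0)+p.max(0))[:2]/2,'circ',circ(p[:,:2]))
E
python3 lid.py w2.png .4425 .1865 .012
```

```text
[0.3964 0.1694 0.2875] [ 0.1436  0.2042  1.8386 -0.0003  1.0974  1.3611]
stem 273 z95 0.1058 mid [0.4392 0.1878] circ [0.4394 0.1876 0.0054]
stemside 25 z95 0.0964 mid [0.4439 0.1887] circ [0.4392 0.1873 0.0078]
collar 882 z95 0.0699 mid [0.4393 0.1874] circ [0.4395 0.1874 0.0184]
plate 7818 z95 0.0401 mid [0.4395 0.1878] circ [0.4389 0.1872 0.043 ]
rim 0
```

View pics/w2.png

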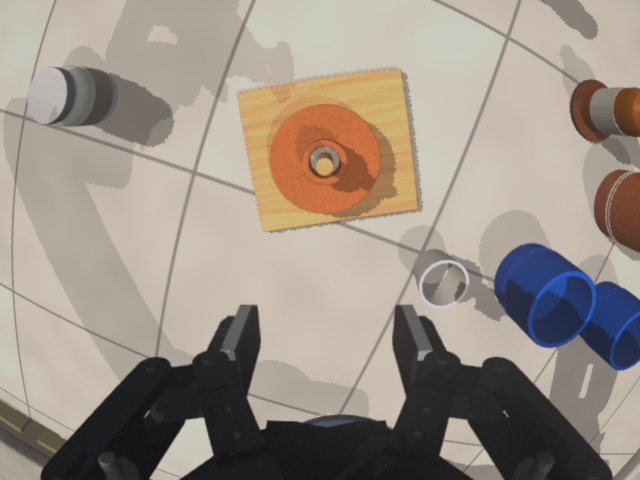

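The nested lids are at (325,160) in the wrist view. The stem is at (0.4393, 0.1876) with its top at z 0.1055, as expected. Now I go down over it.

Call:
drive_tool([
  [0.024,-0.001,0.02,0,0,0,1],
  [0.0225,-0.001,0.03,0,0,0,1],
  [0,0,0.04,0,0,0,1],
  [0,0,0.03,0,0,0,1],
  [0,0,0.02,0,0,0,1],
  [0,0,0,0,0,0,1],
  [0,0,0,0,0,0,1],
])

```text
t: 5.5
tcp_pos: [0.4393, 0.187, 0.1471]
tool_rot: [0.985, 0.175, -0.0, -0.0]
force: [-0.1, 0.3, -0.5]
finger_gap: 0.999
gripper_force: 0.0
```

Call:
drive_tool([
  [0,-0.0005,0.02,0,0,0,1],
  [0,0,0.02,0,0,0,1],
  [0,0,0.015,0,0,0,1],
  [0,0,0.004,0,0,0,1],
  [0,0,0,0,0,0,1],
  [0,0,0,0,0,0,0.2],
  [0,0,0,0,0,0,-0.3],
], newtons=50)

```text
t: 6.2
tcp_pos: [0.439, 0.1883, 0.0893]
tool_rot: [0.984, 0.176, 0.001, 0.0]
force: [0.1, 0.3, 0.7]
finger_gap: 0.694
gripper_force: 0.0
```

Call:
drive_tool([
  [0,0,0,0,0,0,-0.6],
  [0,0,0,0,0,0,-1],
  [0,0,0,0,0,0,-1],
  [0,0,0,0,0,0,-1],
  [0,0,0,0,0,0,-1],
])

```text
t: 6.7
tcp_pos: [0.4384, 0.1881, 0.0883]
tool_rot: [0.984, 0.176, 0.0, 0.0]
force: [0.3, -0.8, 1.4]
finger_gap: 0.171
gripper_force: 49.0
```

Call:
drive_tool([
  [0,0,-0.003,0,0,0,-1],
  [0,0,-0.008,0,0,0,-1],
  [0,0,-0.015,0,0,0,-1],
  [0,0,-0.02,0,0,0,-1],
  [0,0,-0.02,0,0,0,-1],
  [0,0,-0.02,0,0,0,-1],
  [0,0,-0.02,0,0,0,-1],
  [0,0,-0.02,0,0,0,-1],
  [0,0,-0.012,0,0,0,-1],
  [0,0,0,0,0,0,-1],
])

```text
t: 7.7
tcp_pos: [0.4387, 0.1884, 0.228]
tool_rot: [0.984, 0.176, 0.002, -0.0]
force: [0.8, 0.3, -3.3]
finger_gap: 0.166
gripper_force: 48.9
```

```bash
python3 - <<'E'
from h import *
print(manip.sense()['ft_torque'])
E
python3 lid.py w3.png .4393 .1876 .150
```

```text
[ 0.0037 -0.0266 -0.0118]
[0.4387 0.1884 0.228 ] [0.1709 0.3545 1.815  0.0001 0.9685 1.3877]
stem 2434 z95 0.2465 mid [0.4395 0.1908] circ [0.4873 0.2066 0.0474]
stemside 2158 z95 0.2342 mid [0.4452 0.1907] circ [0.355  0.1574 0.0979]
collar 2062 z95 0.2094 mid [0.4467 0.1894] circ [0.4405 0.189  0.0185]
plate 21352 z95 0.1797 mid [0.4403 0.1886] circ [0.4382 0.188  0.044 ]
rim 0
```

View pics/w3.png

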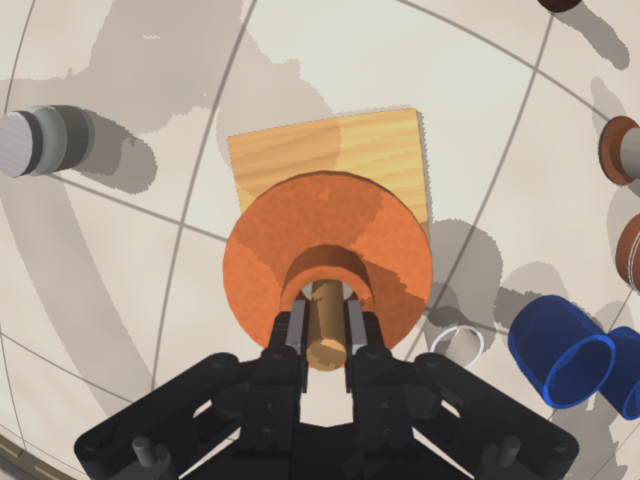

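The wrist view shows both lids hanging nested from the stem, with the plate at (328,270) and the board empty below.

```bash
cat > tilt.py <<'E'
from h import *
import sys
st,s,P,H,S,V=wcloud()
z=P[...,2];x,y,zz=map(float,sys.argv[1:4])
d=np.hypot(P[...,0]-x,P[...,1]-y)
m=red(H,S)&(abs(z-zz)<.008)&(d<.055)&(d>.026)
p=P[m]
for _ in range(3):
    A=np.c_[p[:,:2]-[x,y],np.ones(len(p))]; k=np.linalg.lstsq(A,p[:,2],rcond=None)[0]; r=p[:,2]-A@k; p=p[abs(r)<.0025]
print('plate top z, slopes',k[2],k[:2],len(p),'force',manip.sense()['force'],'delta to crock',delta([.5485,-.2207,.25]))
print('tool z',R.from_quat(st['tool_rot']).as_matrix()[:,2])
E
python3 tilt.py .4395 .188 .179
```

```text
plate top z, slopes 0.17750421618390663 [ 0.0012 -0.0049] 18579 force [ 0.0576  0.5007 -3.8451] delta to crock [-0.0375  0.4219 -0.024 ]
tool z [ 0.0012  0.0003 -1.    ]
```

Call:
drive_tool([
  [-0.001,0.01,-0.011,0,0,0,-1],
  [-0.002,0.024,-0.011,0,0,0,-1],
  [-0.0035,0.038,0,0,0,0,-1],
  [-0.0035,0.038,0,0,0,0,-1],
  [-0.0035,0.038,0,0,0,0,-1],
  [-0.0035,0.038,0,0,0,0,-1],
  [-0.0035,0.038,0,0,0,0,-1],
  [-0.0035,0.038,0,0,0,0,-1],
  [-0.0035,0.038,0,0,0,0,-1],
  [-0.0035,0.038,0,0,0,0,-1],
])

```text
t: 8.8
tcp_pos: [0.5257, -0.1418, 0.2478]
tool_rot: [0.984, 0.176, -0.001, -0.0]
force: [0.9, -0.4, -4.3]
finger_gap: 0.169
gripper_force: 49.1
```

Call:
drive_tool([
  [-0.0035,0.036,0,0,0,0,-1],
  [-0.002,0.03,0,0,0,0,-1],
  [-0.001,0.017,0,0,0,0,-1],
  [0,0,0,0,0,0,-1],
  [0,0,0,0,0,0,-1],
  [0,0,0,0,0,0,-1],
])

```text
t: 9.4
tcp_pos: [0.548, -0.218, 0.2478]
tool_rot: [0.984, 0.177, -0.001, -0.001]
force: [-0.0, -0.5, -3.4]
finger_gap: 0.17
gripper_force: 49.3
```

```bash
python3 tilt.py .5478 -.2206 .2 ; python3 lid.py w4.png .5478 -.2206 .173; python3 -c "
from h import *
print(delta([.5478,-.2206,.2]))
snap('scene','s4.png')"
```

```text
plate top z, slopes 0.19844753549571664 [-0.001  -0.0049] 17456 force [-0.71   -0.0179 -3.7093] delta to crock [-0.0007  0.0026 -0.0019]
tool z [-0.0019  0.0018 -1.    ]
[ 0.5482 -0.218   0.2481] [-0.568   0.4776  1.5188  0.0004  1.1471  0.6474]
stem 2463 z95 0.2707 mid [ 0.5489 -0.2157] circ [ 0.5591 -0.2137  0.0114]
stemside 2466 z95 0.2571 mid [ 0.5489 -0.2157] circ [ 0.4716 -0.2463  0.0903]
collar 1792 z95 0.2295 mid [ 0.5545 -0.2153] circ [ 0.5484 -0.2162  0.0188]
plate 21394 z95 0.1997 mid [ 0.5491 -0.2161] circ [ 0.5465 -0.2169  0.044 ]
rim 52 z95 0.1000 mid [ 0.5947 -0.2121] circ [ 0.5458 -0.2211  0.0509]
[-0.0014  0.0021  0.0482]
```

View pics/w4.png

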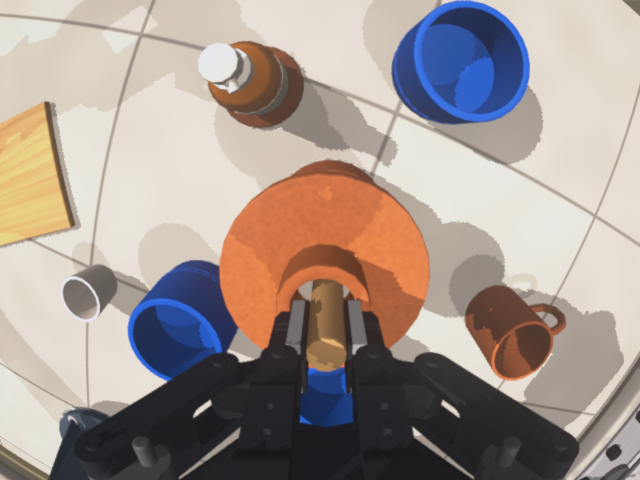

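The lid sits over the crock at (328,250), level, with the mister and bystanders clear. I correct 2 mm and descend.

Call:
drive_tool([
  [-0.001,0.0025,0.005,0,0,0,-1],
  [0,0,0.015,0,0,0,-1],
  [0,0,0.015,0,0,0,-1],
  [0,0,0.015,0,0,0,-1],
  [0,0,0.01,0,0,0,-1],
  [0,0,0.005,0,0,0,-1],
  [0,0,0,0,0,0,-1],
  [0,0,0,0,0,0,-1],
])

```text
t: 10.35
tcp_pos: [0.5492, -0.2227, 0.1837]
tool_rot: [0.984, 0.176, 0.0, 0.0]
force: [-0.3, 0.5, -4.2]
finger_gap: 0.168
gripper_force: 49.3
```

Call:
drive_tool([
  [0,0,0.002,0,0,0,-1],
  [0,0,0.002,0,0,0,-1],
  [0,0,0.002,0,0,0,-1],
  [0,0,0.002,0,0,0,-1],
  [0,0,0,0,0,0,-1],
])

```text
t: 10.85
tcp_pos: [0.5486, -0.2223, 0.1749]
tool_rot: [0.984, 0.176, -0.0, -0.0]
force: [-0.5, -0.2, -5.1]
finger_gap: 0.171
gripper_force: 49.3
```

Call:
drive_tool([
  [0,-0.0015,0.001,0,0,0,-1],
  [0,0,0.002,0,0,0,-1],
  [0,0,0.002,0,0,0,-1],
  [0,0,0.002,0,0,0,-1],
  [0,0,0.0015,0,0,0,-1],
  [0,0,0,0,0,0,-1],
])

```text
t: 11.45
tcp_pos: [0.5481, -0.221, 0.1664]
tool_rot: [0.984, 0.176, -0.0, -0.0]
force: [0.0, -0.5, -3.8]
finger_gap: 0.169
gripper_force: 49.3
```

Call:
drive_tool([
  [0,0,0.001,0,0,0,-1],
  [0,0,0.001,0,0,0,-1],
  [0,0,0.001,0,0,0,-1],
  [0,0,0,0,0,0,-1],
  [0,0,0,0,0,0,-1],
])

```text
t: 11.95
tcp_pos: [0.5483, -0.2211, 0.1637]
tool_rot: [0.984, 0.176, 0.0, 0.0]
force: [0.1, -0.6, -3.8]
finger_gap: 0.169
gripper_force: 49.3
```

Call:
drive_tool([
  [0,0,0.0007,0,0,0,-1],
  [0,0,0.0007,0,0,0,-1],
  [0,0,0,0,0,0,-1],
  [0,0,0,0,0,0,-1],
])

```text
t: 12.35
tcp_pos: [0.5484, -0.2211, 0.1624]
tool_rot: [0.984, 0.176, 0.0, 0.0]
force: [-0.7, 0.1, -3.6]
finger_gap: 0.165
gripper_force: 49.4
```

Call:
drive_tool([
  [0,0,0.0007,0,0,0,-1],
  [0,0,0.0007,0,0,0,-1],
  [0,0,0,0,0,0,-1],
  [0,0,0,0,0,0,-1],
])

```text
t: 12.75
tcp_pos: [0.5485, -0.2215, 0.1621]
tool_rot: [0.984, 0.176, 0.0, 0.001]
force: [-2.6, -1.6, 5.8]
finger_gap: 0.167
gripper_force: 50.2
```

```bash
python3 tilt.py .5485 -.22 .114
```

```text
plate top z, slopes 0.11273124212014733 [-0.0002 -0.0003] 18463 force [-1.106  -0.9373  5.605 ] delta to crock [ 0.0003 -0.0006 -0.0879]
tool z [ 0.0008 -0.0009 -1.    ]
```

It is seated: the plate top is at 0.1127 (0.113 expected), it is level, and the force has reversed. I release the stem.

Call:
drive_tool([
  [0,0,-0.0005,0,0,0,-0.6],
  [0,0,0,0,0,0,-0.4],
  [0,0,0,0,0,0,0],
  [0,0,0,0,0,0,0.5],
  [0,0,0,0,0,0,1],
  [0,0,0,0,0,0,1],
  [0,0,0,0,0,0,1],
  [0,0,0,0,0,0,1],
])

```text
t: 13.6
tcp_pos: [0.5483, -0.221, 0.1614]
tool_rot: [0.984, 0.176, 0.0, -0.0]
force: [-0.4, -0.1, 0.1]
finger_gap: 0.997
gripper_force: 0.0
```

```bash
python3 tilt.py .5485 -.22 .114; python3 lid.py w5.png .548 -.2206 .086
```

```text
plate top z, slopes 0.1127346171534528 [-0.0002  0.0009] 20718 force [-0.8514  0.8289 -0.1401] delta to crock [ 0.0003 -0.0002 -0.0886]
tool z [-0.  0. -1.]
[ 0.5483 -0.221   0.1614] [-0.5721  0.5887  1.5969  0.      0.956   0.6449]
stem 1329 z95 0.1795 mid [ 0.5497 -0.2212] circ [ 0.5505 -0.2207  0.0055]
stemside 897 z95 0.1699 mid [ 0.5521 -0.2207] circ [304.5978  97.6483 319.4055]
collar 2956 z95 0.1434 mid [ 0.549  -0.2193] circ [ 0.5493 -0.2192  0.0184]
plate 23783 z95 0.1138 mid [ 0.5486 -0.2193] circ [ 0.5465 -0.2201  0.0442]
rim 123 z95 0.1037 mid [ 0.5914 -0.206 ] circ [ 0.5494 -0.2189  0.0557]
```

View pics/w5.png

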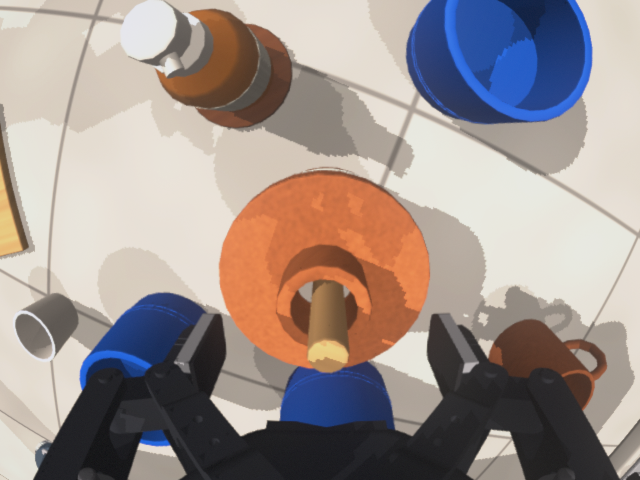

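The stem is free at (328,350) and the collar is centred within 2 mm around it at (325,295). The lids are home and level. Next I go down onto the collar.

Call:
drive_tool([
  [0.0015,-0.0015,0.005,0,0,0,1],
  [0,0,0.008,0,0,0,1],
  [0,0,0.008,0,0,0,1],
  [0,0,0.006,0,0,0,1],
  [0,0,0.004,0,0,0,1],
  [0,0,0,0,0,0,1],
  [0,0,0,0,0,0,1],
], newtons=40)

```text
t: 14.4
tcp_pos: [0.5492, -0.2191, 0.1303]
tool_rot: [0.984, 0.176, -0.0, -0.0]
force: [0.4, 0.1, -0.3]
finger_gap: 1.003
gripper_force: 0.0
```

Call:
drive_tool([
  [0,0,0,0,0,0,0.6],
  [0,0,0,0,0,0,0.3],
  [0,0,0,0,0,0,0.1],
  [0,0,0,0,0,0,-0.1],
  [0,0,0,0,0,0,-0.4],
  [0,0,0,0,0,0,-1],
  [0,0,0,0,0,0,-1],
  [0,0,0,0,0,0,-1],
])

```text
t: 15.2
tcp_pos: [0.5494, -0.2193, 0.131]
tool_rot: [0.984, 0.176, 0.0, 0.0]
force: [-1.0, 0.1, 5.8]
finger_gap: 0.499
gripper_force: 40.9
```

```bash
python3 tilt.py .5485 -.22 .114; python3 lid.py w6.png .548 -.2206 .086
```

```text
plate top z, slopes 0.11271233899690582 [-0.0002  0.0012] 20854 force [-0.6628  0.5561  5.8672] delta to crock [-0.0013  0.0011 -0.119 ]
tool z [ 0.0007 -0.0006 -1.    ]
[ 0.5494 -0.2193  0.131 ] [-0.5685  0.6325  1.6171 -0.0001  0.891   0.6485]
stem 2014 z95 0.1829 mid [ 0.5586 -0.2163] circ [ 0.5815 -0.208   0.0314]
stemside 3578 z95 0.1700 mid [ 0.5503 -0.2178] circ [-547.9644 -228.5034  594.1284]
collar 4101 z95 0.1435 mid [ 0.5492 -0.2229] circ [ 0.5495 -0.219   0.0185]
plate 24606 z95 0.1138 mid [ 0.5487 -0.2193] circ [ 0.5448 -0.2208  0.0463]
rim 310 z95 0.1037 mid [ 0.5914 -0.2068] circ [ 0.5492 -0.2191  0.0561]
```

Call:
drive_tool([
  [0,0,-0.002,0,0,0,-1],
  [0,0,-0.003,0,0,0,-1],
  [0,0,-0.005,0,0,0,-1],
  [0,0,0,0,0,0,-1],
  [0,0,0,0,0,0,-1],
])

```text
t: 15.8
tcp_pos: [0.5492, -0.2191, 0.1405]
tool_rot: [0.984, 0.176, 0.0, 0.0]
force: [-0.3, 0.3, -1.2]
finger_gap: 0.497
gripper_force: 40.7
```

```bash
python3 tilt.py .5485 -.22 .122; python3 lid.py w7.png .549 -.22 .086
```

```text
plate top z, slopes 0.12212662635322331 [-0.0006  0.002 ] 20954 force [ 0.1126  0.3041 -1.8197] delta to crock [-0.0012  0.0013 -0.1097]
tool z [ 0.0001 -0.0001 -1.    ]
[ 0.5491 -0.219   0.1403] [-0.5684  0.6187  1.6114  0.      0.9116  0.6485]
stem 2492 z95 0.1828 mid [ 0.5563 -0.2162] circ [ 0.5846 -0.2062  0.0361]
stemside 6944 z95 0.1685 mid [ 0.5489 -0.2176] circ [ 0.5459 -0.2199  0.0203]
collar 1132 z95 0.1461 mid [ 0.5507 -0.2223] circ [ 0.5523 -0.2176  0.0181]
plate 453 z95 0.1167 mid [ 0.5728 -0.2063] circ [ 0.5502 -0.2183  0.0547]
rim 0
```

Call:
drive_tool([
  [0,0,-0.008,0,0,0,-1],
  [0,0,-0.012,0,0,0,-1],
  [0,0,-0.014,0,0,0,-1],
  [0,0,-0.014,0,0,0,-1],
  [0,0,-0.014,0,0,0,-1],
  [0,0,-0.014,0,0,0,-1],
  [0,0,-0.014,0,0,0,-1],
  [0,0,-0.01,0,0,0,-1],
  [0,0,-0.005,0,0,0,-1],
  [0,0,0,0,0,0,-1],
])

```text
t: 16.9
tcp_pos: [0.5495, -0.2193, 0.2465]
tool_rot: [0.984, 0.176, 0.001, 0.001]
force: [-0.2, -0.1, -1.7]
finger_gap: 0.499
gripper_force: 40.8
```

Call:
drive_tool([
  [0,0,0,0,0,0,-1],
  [0,0,0,0,0,0,-1],
  [0,0,0,0,0,0,-1],
  [0,0,0,0,0,0,-1],
  [0,0,0,0,0,0,-1],
])

```text
t: 17.4
tcp_pos: [0.5491, -0.2191, 0.2451]
tool_rot: [0.984, 0.176, -0.0, -0.0]
force: [-0.2, -0.4, -1.1]
finger_gap: 0.496
gripper_force: 40.8
```

```bash
python3 tilt.py .5485 -.22 .226; python3 -c "
from h import *
s=snap('scene'); cv2.imwrite('pics/s8.png',cv2.resize(s['image'][160:370,80:360,::-1],None,fx=2.5,fy=2.5))"
```

```text
plate top z, slopes 0.22674152245693613 [-0.0013  0.0024] 21548 force [-0.014  -0.2283 -1.7938] delta to crock [-0.0011  0.0013 -0.0048]
tool z [-0.0005  0.0003 -1.    ]
```

View pics/s8.png

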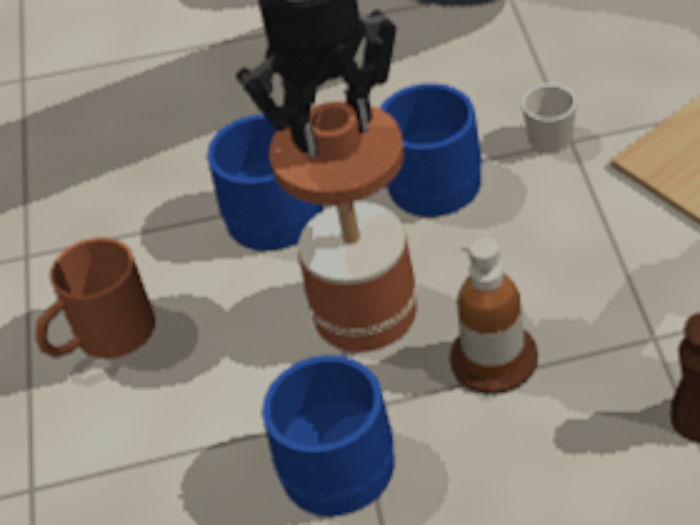

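The outer lid (337,155) is held level above the stem. The inner lid (353,240) is home on the crock, and the cap (484,255) is up. I hand it in.

```bash
python3 -c "
from station import manip
print(manip.sign_off())"
```

```text
the job is handed in; nothing more can be done
None
```

I handed the job in at about 17.5 s with every step carried out: cap pressed and released, both lids set home on the crock, and the outer lid held level about 30 mm above the stem; sign-off gave no verdict.

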